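Put the laundry products back on their drip trays

TASK

The folding counter has been wiped down: put the four white laundry products back, each standing upright inside the rim of the steel drip tray that has the shape and size of its foot (oblong bottle, square bottle, round tub, slim round bottle). Set them down rather than dropping them, tip none over, and leave the service bell and the lint brush where they are.

Things in the scene. Friction and masses are not known exactly. Their poses are not given: they have to be found in the camera images.
- oblong_bottle: White bottle with an oblong foot, 100 x 50 mm (long side along its x), 138 mm high, 0.25 to 0.5 kg: body to 96 mm, smaller shoulder (74 x 42 mm) to 107 mm, grey round screw cap 36 mm across from 110 to 138 mm. The cap is upright on the body's centre line; the bottle can be lifted by it. Origin: centre of its underside, z up, x along the long side of the foot.
- square_bottle: White bottle with a square foot, 64 x 64 mm, 130 mm high, 0.2 to 0.42 kg: body to 90 mm, smaller shoulder (46 x 46 mm) to 99 mm, grey round screw cap 36 mm across from 102 to 130 mm. The cap is upright on the body's centre line; the bottle can be lifted by it. Origin: centre of its underside, z up, x and y square to its sides.
- round_tub: White round tub, 66 mm across, 90 mm high, 0.2 to 0.42 kg, with a grey screw lid of the same width from 68 to 90 mm. It is gripped across the lid and body. Origin: centre of its underside, z up.
- slim_bottle: Slim white round bottle, 42 mm across, 116 mm high, 0.08 to 0.17 kg: body to 78 mm, sloping shoulder to 88 mm, grey round cap 26 mm across from 88 to 116 mm. The cap is upright on the body's centre line; the bottle can be lifted by it. Origin: centre of its underside, z up.
- oblong_tray: Oblong drip tray for the oblong bottle, 126 x 76 mm outside, 120 x 70 mm inside (long side along its x; the bottle goes in either way round). Pressed steel, floor 3 mm thick, rim 3 mm wide and 10 mm high over all, about 10 mm of play all round the foot; fixed to the table. Origin: centre of its underside, z up.
- square_tray: Square drip tray for the square bottle, 90 x 90 mm outside, 84 x 84 mm inside (x and y square to its sides; the bottle goes in any of the four ways round). Pressed steel, floor 3 mm thick, rim 3 mm wide and 10 mm high over all, about 10 mm of play all round the foot; fixed to the table. Origin: centre of its underside, z up.
- round_tray: Large round drip tray for the round tub, 92 mm across outside, 86 mm inside. Pressed steel, floor 3 mm thick, rim 3 mm wide and 10 mm high over all, about 10 mm of play all round the foot; fixed to the table. Origin: centre of its underside, z up.
- slim_tray: Small round drip tray for the slim bottle, 68 mm across outside, 62 mm inside. Pressed steel, floor 3 mm thick, rim 3 mm wide and 10 mm high over all, about 10 mm of play all round the foot; fixed to the table. Origin: centre of its underside, z up.
- bell: Bystander: steel counter bell with a black foot 76 mm across, 57 mm high. Origin: centre of its underside, z up.
- lint_brush: Bystander: wooden lint brush lying bristles down, 250 mm long over all, 44 mm wide, 21 mm high. Origin: on the table near its middle, x along it from handle to head.

How it is judged (in metres and radians):
At the end, for the whole second after the job is handed in: Each of the four products stands upright (within 3.4 degrees) with its whole foot down on the floor of its own matching tray (centres within 14.5 mm, which is anywhere inside the rim; foot within 3 mm of the tray floor), released and at rest (horizontal distance between oblong_bottle and oblong_tray below 0.0145 m and z of oblong_bottle in the frame of oblong_tray between -0.002 and 0.006 m and angle between each of oblong_bottle, square_bottle, round_tub, slim_bottle's own z axis and vertical below 0.06 rad and linear speed of each of oblong_bottle, square_bottle, round_tub, slim_bottle below 0.02 m/s and contact force between each of oblong_bottle, square_bottle, round_tub, slim_bottle and the fingers below 0.1 N and horizontal distance between square_bottle and square_tray below 0.0145 m and z of square_bottle in the frame of square_tray between -0.002 and 0.006 m and horizontal distance between round_tub and round_tray below 0.0145 m and z of round_tub in the frame of round_tray between -0.002 and 0.006 m and horizontal distance between slim_bottle and slim_tray below 0.0145 m and z of slim_bottle in the frame of slim_tray between -0.002 and 0.006 m); the robot touches nothing.
It fails at once if one of the four products is tipped over (angle between any of oblong_bottle, square_bottle, round_tub, slim_bottle's own z axis and vertical above 0.8 rad).
It fails at once if one of the four products is dropped (falls freely by more than about 30 mm) ((linear speed of oblong_bottle above 0.75 m/s and contact force between oblong_bottle and the fingers below 0.05 N) or (linear speed of square_bottle above 0.75 m/s and contact force between square_bottle and the fingers below 0.05 N) or (linear speed of round_tub above 0.75 m/s and contact force between round_tub and the fingers below 0.05 N) or (linear speed of slim_bottle above 0.75 m/s and contact force between slim_bottle and the fingers below 0.05 N)).
It fails at once if the bell or the lint brush is pushed more than 30 mm from its place (distance of any of bell, lint_brush from where it was at the start of the episode above 0.03 m).
It also fails if it takes over 115 s, if anything falls off the work surface, if the arm or the gripper's body presses on something with over 40 N, if the wrist force passes 120 N, or if a joint passes its speed limit or range.

ROBOT

A 6-joint arm with a two-finger parallel gripper is mounted at the origin on the work surface. World frame = base frame: x ahead of the robot, y to its left, z up, the work surface at z = 0. Lengths are in m, angles in degrees, forces in N, time in s.
With the tool pointing down it reaches from about 0.25 to 0.725 m from the base axis. Payload 9.7 kg.
Tool frame: the origin (TCP) lies between the finger pads; the fingertips stand bot.tcp_to_tips ahead of it and the grasp point (between the pads) lies 11 mm behind it (bot.tcp_to_tips is the distance from the TCP to the fingertips, in m); z points along the fingers, y is the line along which they close (so a half turn about z gives the same grasp; the last joint's range is limited). The gripper opens to 85 mm and grips with 20 to 120 N. Pads are 22 mm wide; open, the fingers measure 114 mm over their backs; the gripper's body (76 mm by 85 mm) begins 54 mm behind the grasp point. The pads swing forward as they close: fully open they stand 13 mm farther back than shut.
Start: joints at [71.562, 4.979, 10.078, 95.1, 0, 90], TCP at [0.174, 0.522, 0.214] pointing down, gripper open.
Joint ranges: [-179.16, 179.16], [-48.56, 103.87], [-65.8, 70.77], [-126.05, 130.52], [-82.76, 87.17], [-180, 180]. Speed limits (degrees/s): [127.2, 127.2, 147.25, 180, 180, 180].

INTERFACE

Orientations are given as [roll, pitch, yaw] about the fixed x, y, z axes, in that order (R = Rz(yaw) Ry(pitch) Rx(roll)).
In Python, from workcell import bot gives the robot as it stands. The module is installed in compiled form; this text tells all that it offers.
- The arm moves only by the tool carry_out, never from a script. Its arguments are lists of equal length, an entry for each row: "linear": the shift along the world's x, y, z normalised to -1 to 1, where 1 is 2 cm, a list of three; "rotation": the turn, a rotation vector about the world's x, y, z normalised to -1 to 1, where 1 is 8 degrees, a list of three; "grip": the closure, from -1 (fully open) to 1 (shut). In form: {"linear": [[tx, ty, tz], ...], "rotation": [[rx, ry, rz], ...], "grip": [grip, ...]}. A call has 1 to 12 rows; each row shifts and turns the commanded pose from where the row before left it; what a row does not reach is not made up. A row lasts 1/10 s, in which the tool goes at most 50 mm and 8.59 degrees, less where a joint would pass 70% of its speed; a pose out of reach is approached as far as the arm can. A call with a number of a shift or a turn outside -1 to 1 is refused whole. A call with a gripper value outside its range is refused whole. The fingers move at their own pace and stop on an object; "grip_force" is the grip in N (left out, the last holds). Time passes only in rows, so rows that do not move let the fingers close. It gives the time, the measured TCP pose, the force, the opening and the grip force at its end, in the units of the state.
- bot.get_obs(): the state, without advancing time (a new reading comes with each control period).
- bot.camera(name): name is "scene" or "top"; returns the picture (384x512x3 uint8, blue, green, red); there is no depth.
- bot.camera_model(name): a dict with "fx", "fy", "cx", "cy" (pixels), "distortion" ([k1, k2, p1, p2, k3] as OpenCV has them; the pictures are not rectified), "camera_from_world" (4x4, takes a point from world to camera coordinates). Camera axes: x right, y up, looking along -z (the intrinsics and any distortion apply to the point x, -y, -z); pixel columns grow to the right and rows downward; lengths in m; the calibration is good to about 2 mm. A picture is of the moment at which its call begins. camera_model takes no time and is no camera call.
- bot.job_done(): hands the job in; it is judged then, once.
The state is a dict: "time": time; "q": joint angles; "qd": joint speeds; "joint_efforts": joint torques, N m; "ee_pos": TCP position; "tcp_rot": TCP orientation; "wrist_force": force on the tool from outside, world axes, zero at the start; "torque": the same for the moment, N m; "opening": finger opening in m; "grasp_force": force on a finger pad.
Only numpy, scipy, OpenCV 4.12 (cv2) and the standard library are available. Lean on these libraries where they do the work, as an engineer would, in place of code of your own. Each camera call takes 0.05 s, during which the arm holds its last target. There are 200 camera calls.

## Working session

There is one attempt and no reset: what is moved stays moved. The work goes in short steps, Python scripts to look and compute and a tool call to move; the robot and the scene stay as the last step left them, time stands still between calls to the robot, and variables do not carry over. Pictures are saved under pics/ and viewed, at most 14 in all, crops included, and the job is handed in when it is done.

Besides the shell and the picture viewer there is one more tool, called after "Request:" as a command line: name --argument value ..., lists and objects as JSON in quotes. carry_out: Moves the arm, as the interface text tells. Its arguments: {"type":"object","properties":{"linear":{"type":"array","items":{"type":"array","items":{"type":"number"}}},"rotation":{"type":"array","items":{"type":"array","items":{"type":"number"}}},"grip":{"type":"array","items":{"type":"number"}},"grip_force":{"type":"number"}},"required":["linear","rotation","grip"]}

```bash
mkdir -p pics
cat > h.py <<'E'
import numpy as np,cv2
from workcell import bot
def ray(n,u,v):
    m=bot.camera_model(n);K=np.array([[m['fx'],0,m['cx']],[0,m['fy'],m['cy']],[0,0,1.]])
    p=cv2.undistortPoints(np.array([[[u,v]]],float),K,np.array(m['distortion'],float))[0,0]
    T=np.array(m['camera_from_world']);R=T[:3,:3]
    return -R.T@T[:3,3], R.T@np.array([p[0],-p[1],-1])
def atz(n,u,v,z):
    c,d=ray(n,u,v);return (c+d*(z-c[2])/d[2])
def tri(a,b):
    (c1,d1),(c2,d2)=ray('top',*a),ray('scene',*b)
    s=np.linalg.lstsq(np.stack([d1,-d2],1),c2-c1,rcond=None)[0]
    p,q=c1+d1*s[0],c2+d2*s[1];return (p+q)/2,np.linalg.norm(p-q)
def proj(n,P):
    m=bot.camera_model(n);K=np.array([[m['fx'],0,m['cx']],[0,m['fy'],m['cy']],[0,0,1.]])
    T=np.array(m['camera_from_world']);p=np.atleast_2d(P)@T[:3,:3].T+T[:3,3];p=p*[1,-1,-1]
    return cv2.projectPoints(p,np.zeros(3),np.zeros(3),K,np.array(m['distortion'],float))[0][:,0]
def snap(n,f,crop=None,s=1.5):
    im=bot.camera(n)
    if crop: x,y,w,h=crop;im=im[y:y+h,x:x+w]
    cv2.imwrite('pics/'+f,cv2.resize(im,None,fx=s,fy=s,interpolation=cv2.INTER_CUBIC))
E
python3 - <<'E'
from h import *
np.set_printoptions(precision=4,suppress=True)
snap('top','top0.png');snap('scene','scene0.png')
for n in('top','scene'):
    m=bot.camera_model(n);print(m['fx'],m['distortion'],ray(n,m['cx'],m['cy']))
o=bot.get_obs();print(o['ee_pos'],o['tcp_rot'],o['opening'],bot.tcp_to_tips)
E
```

```text
374.8249954099448 [-0.0397  0.      0.      0.      0.    ] (array([ 0.546 , -0.0026,  1.0634]), array([ 0.0648, -0.0147, -0.9978]))
457.1185311825915 [-0.0139  0.      0.      0.      0.    ] (array([1.3345, 0.0033, 0.8416]), array([-0.6669, -0.0076, -0.7451]))
[0.1739 0.5216 0.2131] [-179.934    -0.0014  161.5626] 0.0855035378876793 0.008
```

View pics/top0.png

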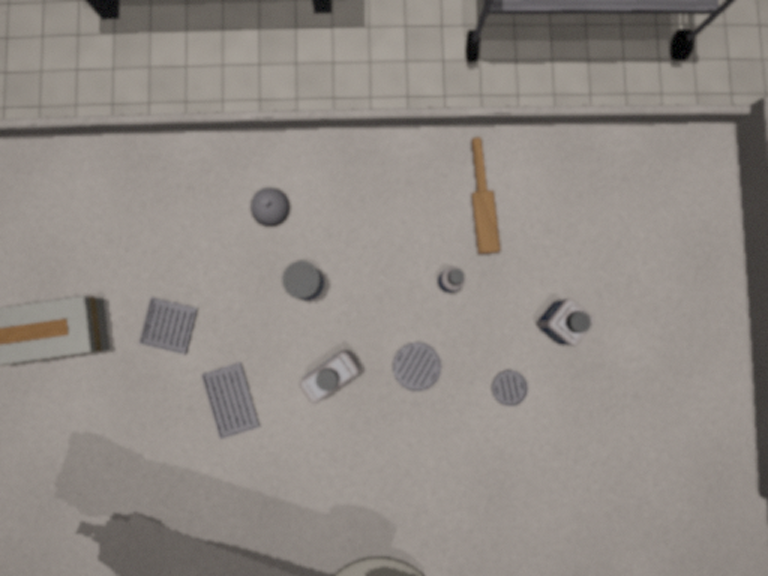

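View pics/scene0.png

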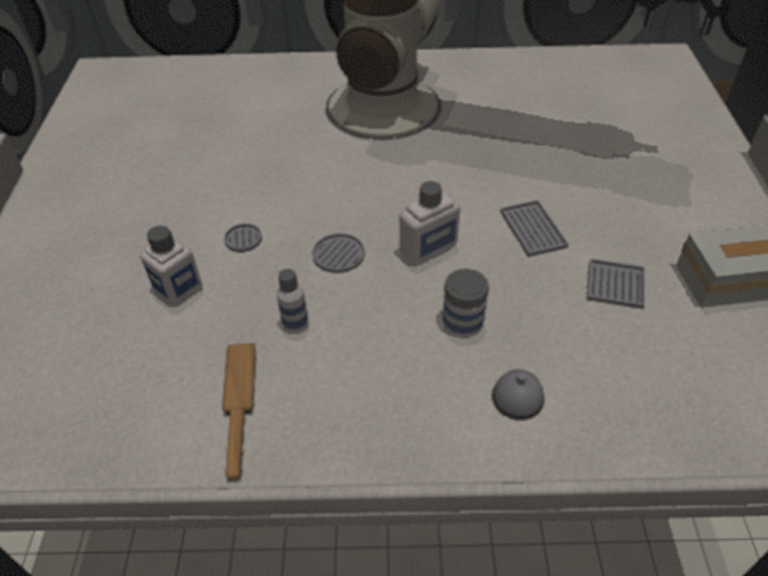

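The top view shows the bell at (270,207), tub (303,280), oblong bottle (330,377), slim bottle (452,279) and square bottle (570,322). The trays are at square (169,325), oblong (231,399), round (417,366) and slim (509,387). There is also an unlisted box at the left. The scene view shows the same things. Next I'll take enlarged crops.

Run:
```python
from h import *
snap('top','topc.png',(85,150,320,150),2.5);snap('scene','scenec.png',(85,115,360,115),2.2)
print(proj('top',bot.get_obs()['ee_pos']),proj('scene',bot.get_obs()['ee_pos']))
```

```text
[[ 18.06575955 388.73497187]] [[446.12864576  32.95733858]]
```

View pics/topc.png

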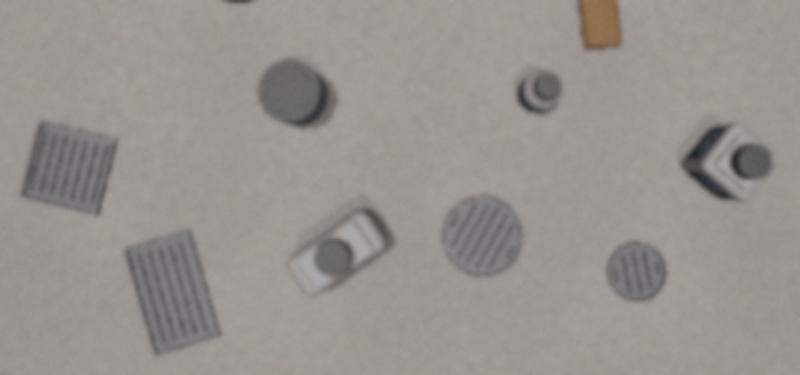

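View pics/scenec.png

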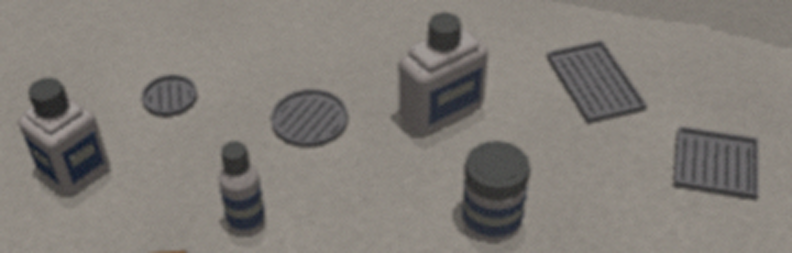

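Run:
```python
from h import *
np.set_printoptions(precision=4,suppress=True)
T=lambda u,v:((u+.5)/2.5-.5+85,(v+.5)/2.5-.5+150)
S=lambda u,v:((u+.5)/2.2-.5+85,(v+.5)/2.2-.5+115)
for n,a,b in [('obl cap',(334,257),(445,24)),('sq cap',(752,160),(47,91)),('slim cap',(547,87),(235,151)),('tub lid',(291,91),(497,163)),('round tray',(482,235),(310,117)),('slim tray',(637,270),(169,95))]: print(n,*tri(T(*a),S(*b)))
for n,A,B in [('sqtray',[(41,121),(117,138),(98,214),(22,196)],[(756,196),(673,186),(679,128),(758,138)]),('obltray',[(190,230),(220,336),(156,354),(125,249)],[(590,121),(548,53),(603,43),(645,106)])]:
    P=np.array([tri(T(*a),S(*b))[0] for a,b in zip(A,B)]);c=P.mean(0);print(n,c)
    Q=np.array([atz('top',*T(*a),.01) for a in A]);print(Q.mean(0),np.array([atz('scene',*S(*a),.01) for a in B]).mean(0))
    for i in range(4):
        d=Q[(i+1)%4]-Q[i];print(np.hypot(*d[:2]),np.degrees(np.arctan2(d[1],d[0])))
def an(f,a,b,z,n):
    d=atz(n,*f(*b),z)-atz(n,*f(*a),z);print(n,np.hypot(*d[:2]),np.degrees(np.arctan2(d[1],d[0])))
print('oblong yaw');an(T,(312,295),(392,243),.09,'top');an(T,(290,263),(362,212),.096,'top');an(S,(408,133),(484,97),.005,'scene')
print('sq yaw');an(T,(738,124),(770,160),.09,'top');an(T,(738,198),(703,160),.09,'top');an(S,(67,193),(107,170),.003,'scene');an(S,(67,193),(37,170),.003,'scene')
```

```text
obl cap [0.4618 0.073  0.1382] 0.0021642198470168727
sq cap [ 0.5464 -0.349   0.1301] 0.0017450465122116794
slim cap [ 0.6259 -0.1464  0.1145] 0.0006199865304911958
tub lid [0.6299 0.118  0.0919] 0.0018390520183156512
round tray [ 0.4703 -0.0834  0.0098] 0.00027819019325603584
slim tray [ 0.4267 -0.2566  0.0107] 0.000584103721496789
sqtray [0.5572 0.3786 0.0089]
[0.557  0.3775 0.01  ] [0.558 0.379 0.01 ]
0.08857434053052693 -103.81580768867425
0.0873558622018656 165.5461265303994
0.08845784429515488 75.62324982793218
0.0864886283126117 -14.380284063933416
obltray [0.4154 0.2644 0.0084]
[0.4154 0.2626 0.01  ] [0.4167 0.2652 0.01  ]
0.12220363229267887 -164.85599909910243
0.07372543408137762 104.32815214683647
0.12142336783572209 15.992766268348609
0.07551706422160993 -75.05036047644745
oblong yaw
top 0.09786920312472937 -58.49380902151772
top 0.09005196067551999 -56.11366835064352
scene 0.11099019096386678 121.91461912881542
sq yaw
top 0.05031220924797822 -140.0663140277348
top 0.053768956372081116 41.02793823215334
scene 0.05231479635626758 130.79991202621932
scene 0.055793789677859515 -131.29208521089035
```

Heights agree with the text, and all eight positions and yaws are found. I'll start with the oblong bottle.

Request:
carry_out --linear '[[0.6, -0.935, 0], [0.6, -0.935, 0], [0.6, -0.935, 0], [0.6, -0.935, 0], [0.6, -0.935, 0], [0.6, -0.935, 0], [0.6, -0.935, 0], [0.6, -0.935, 0], [0.6, -0.935, 0], [0.6, -0.935, 0], [0.6, -0.935, 0], [0.6, -0.935, 0]]' --rotation '[[0, 0, -0.9], [0, 0, -0.9], [0, 0, -0.9], [0, 0, -0.9], [0, 0, -0.9], [0, 0, -0.9], [0, 0, -0.9], [0, 0, -0.9], [0, 0, -0.9], [0, 0, -0.9], [0, 0, -0.9], [0, 0, -0.9]]' --grip '[-1, -1, -1, -1, -1, -1, -1, -1, -1, -1, -1, -1]' --grip_force 45

```text
time: 1.4
ee_pos: [0.3183, 0.2965, 0.2136]
tcp_rot: [-180.0, 0.0, 74.9]
wrist_force: [0.5, -0.2, 0.3]
opening: 0.0854
grasp_force: 0.0
```

Request:
carry_out --linear '[[0.6, -0.935, 0], [0.6, -0.935, 0], [0.6, -0.935, 0], [0.6, -0.935, 0], [0.6, -0.935, 0], [0.6, -0.935, 0], [0.6, -0.935, 0], [0.6, -0.935, 0], [0.6, -0.935, 0], [0.6, -0.935, 0], [0.6, -0.935, 0], [0, 0, 0]]' --rotation '[[0, 0, 0], [0, 0, 0], [0, 0, 0], [0, 0, 0], [0, 0, 0], [0, 0, 0], [0, 0, 0], [0, 0, 0], [0, 0, 0], [0, 0, 0], [0, 0, 0], [0, 0, 0]]' --grip '[-1, -1, -1, -1, -1, -1, -1, -1, -1, -1, -1, -1]'

```text
time: 2.6
ee_pos: [0.4507, 0.0901, 0.2133]
tcp_rot: [-180.0, 0.0, 75.0]
wrist_force: [-0.8, 0.2, -0.0]
opening: 0.0854
grasp_force: 0.0
```

Request:
carry_out --linear '[[0.55, -0.85, 0], [0, 0, -0.8], [0, 0, -0.9], [0, 0, -0.9], [0, 0, -0.9], [0, 0, -0.7], [0, 0, -0.5], [0, 0, 0], [0, 0, 0], [0, 0, 0], [0, 0, 0], [0, 0, 0]]' --rotation '[[0, 0, 0], [0, 0, 0], [0, 0, 0], [0, 0, 0], [0, 0, 0], [0, 0, 0], [0, 0, 0], [0, 0, 0], [0, 0, 0], [0, 0, 0], [0, 0, 0], [0, 0, 0]]' --grip '[-1, -1, -1, -1, -1, -1, -1, -1, 1, 1, 1, 1]'

```text
time: 3.8
ee_pos: [0.4612, 0.0747, 0.1202]
tcp_rot: [180.0, -0.0, 75.2]
wrist_force: [0.1, 0.5, 0.0]
opening: 0.0285
grasp_force: 0.0
```

Request:
carry_out --linear '[[0, 0, 0], [0, 0, 0], [0, 0, 0], [0, 0, 0]]' --rotation '[[0, 0, 0], [0, 0, 0], [0, 0, 0], [0, 0, 0]]' --grip '[1, 1, 1, 1]'

```text
time: 4.2
ee_pos: [0.4618, 0.0765, 0.1249]
tcp_rot: [179.7, -0.3, 75.2]
wrist_force: [-12.0, 8.3, 36.2]
opening: 0.0001
grasp_force: 18.4
```

Run:
```python
from h import *
a=bot.camera('top')[180:300,150:280];b=bot.camera('scene')[60:220,200:375]
cv2.imwrite('pics/a.png',np.hstack([cv2.resize(a,(390,360)),cv2.resize(b,(394,360))]))
print(bot.get_obs())
```

```text
{'time': 4.3, 'q': array([  9.26424386,  -7.5014252 , -11.99555747,  85.13047503,
         0.21012456, 114.04153057]), 'qd': array([-0.02172136,  0.08225433,  0.11644767,  0.01815052, -0.03349847,
        0.08368875]), 'joint_efforts': array([-4.51913014e+00, -2.19774145e+01,  3.28700960e+01, -4.83486280e+00,
       -2.78524652e+00, -2.30762386e-02]), 'ee_pos': array([0.46183254, 0.07645648, 0.12495364]), 'tcp_rot': array([179.74277185,  -0.34482728,  75.22417569]), 'wrist_force': array([-13.10999162,   7.6625265 ,  36.09181625]), 'torque': array([ 1.63637527,  2.73525088, -0.01641387]), 'grasp_force': 18.423402345506474, 'opening': 0.00021850483779917664}
```

View pics/a.png

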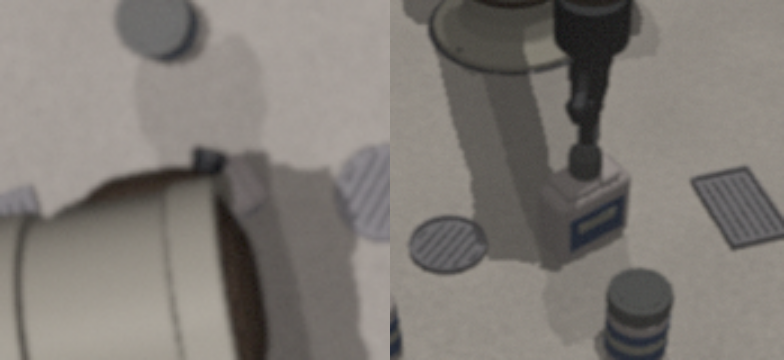

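The fingers closed fully without the cap between them. The left half shows the wrist hiding the bottle from above. The right half shows the bottle upright with its cap at about (585,160) and the fingers just above or behind it. I'll compare projections with a larger crop.

Run:
```python
from h import *
im=bot.camera('scene');p=np.array(bot.get_obs()['ee_pos'])
c=cv2.resize(im[60:190,240:340],None,fx=4.5,fy=4.5,interpolation=cv2.INTER_CUBIC)
f=lambda P:(proj('scene',P)[0]-[240,60]+.5)*4.5
d=c.copy()
for P,col in [(p,(0,0,255)),(p-[0,0,.008],(0,255,255)),(p+[0,0,.011],(0,255,0)),((.4618,.073,.138),(255,0,0))]: cv2.circle(d,tuple(int(t) for t in f(P)),2,col,-1)
cv2.imwrite('pics/b.png',cv2.resize(np.hstack([c,d]),(800,520)))
```

```text
(no output)
```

View pics/b.png

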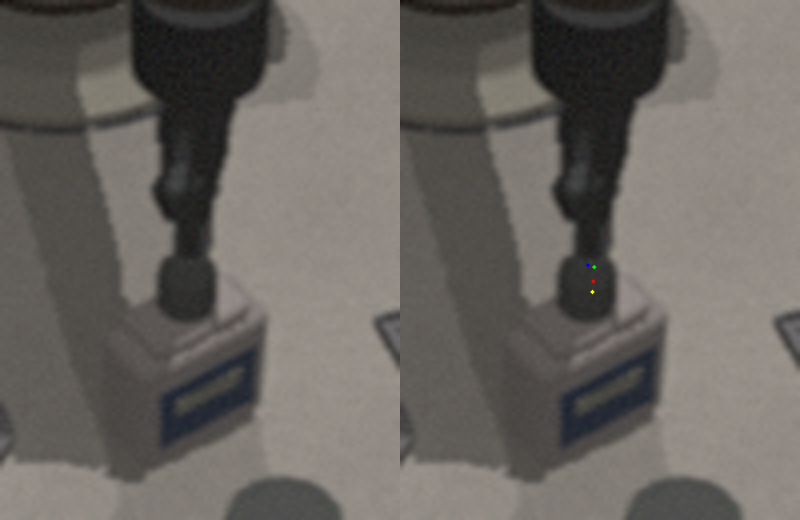

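The bottle stands undisturbed and the fingers are resting on top of the cap, so the tips sit higher than I assumed. I'll lift and look at where the shut tips really are.

Request:
carry_out --linear '[[0, 0, 0.8], [0, 0, 1], [0, 0, 1], [0, 0, 0]]' --rotation '[[0, 0, 0], [0, 0, 0], [0, 0, 0], [0, 0, 0]]' --grip '[1, 1, 1, 1]'

```text
time: 4.75
ee_pos: [0.4621, 0.0748, 0.1784]
tcp_rot: [179.8, -0.1, 75.2]
wrist_force: [0.2, -0.1, 0.6]
opening: 0.0003
grasp_force: 0.0
```

Run:
```python
from h import *
im=bot.camera('scene');p=np.array(bot.get_obs()['ee_pos']);print(p)
c=cv2.resize(im[60:190,240:340],None,fx=4.5,fy=4.5,interpolation=cv2.INTER_CUBIC)
c=cv2.convertScaleAbs(c,alpha=1.8,beta=10)
f=lambda P:(proj('scene',P)[0]-[240,60]+.5)*4.5
d=c.copy()
for P,col in [(p,(0,0,255)),(p-[0,0,.008],(0,255,255)),(p+[0,0,.011],(0,255,0)),((.4618,.073,.138),(255,0,0))]:
    cv2.circle(d,tuple(int(t) for t in f(P)),2,col,-1)
cv2.imwrite('pics/c.png',cv2.resize(np.hstack([c,d]),(800,520)))
```

```text
[0.46162669 0.07475683 0.17677926]
```

View pics/c.png

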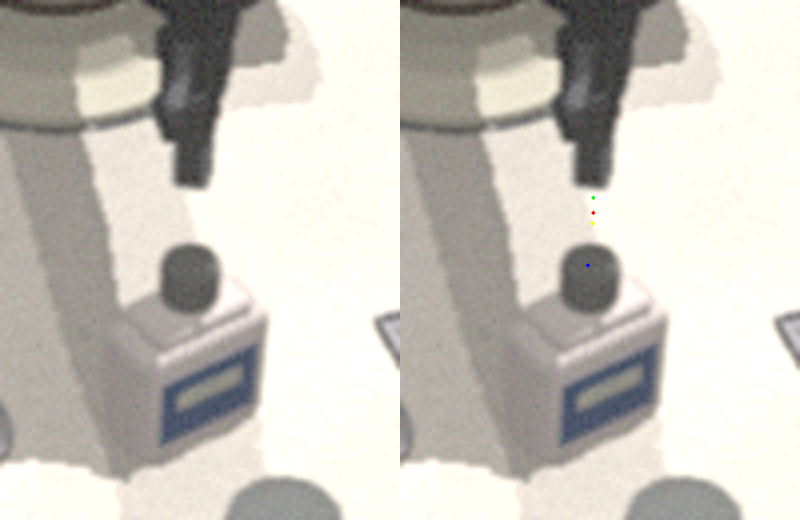

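The shut tips are about 14 mm behind the TCP, not 8 mm ahead, so I'll go about 22 mm lower than planned. The lateral alignment is good.

Request:
carry_out --linear '[[0, 0, 0], [0, 0, 0], [0, 0, 0], [0, 0, 0], [0, 0, 0], [0, 0, 0], [0, -0.07, -0.7], [0, 0, -0.8], [0, 0, -0.8], [0, 0, -0.8], [0, 0, -0.6], [0, 0, -0.3]]' --rotation '[[0, 0, 0], [0, 0, 0], [0, 0, 0], [0, 0, 0], [0, 0, 0], [0, 0, 0], [0, 0, 0], [0, 0, 0], [0, 0, 0], [0, 0, 0], [0, 0, 0], [0, 0, 0]]' --grip '[-1, -1, -1, -1, -1, -1, -1, -1, -1, -1, -1, -1]'

```text
time: 6.0
ee_pos: [0.4602, 0.0731, 0.0939]
tcp_rot: [-179.9, 0.0, 75.2]
wrist_force: [0.1, -0.2, 0.6]
opening: 0.0854
grasp_force: 0.0
```

Request:
carry_out --linear '[[0, 0, 0], [0, 0, 0], [0, 0, 0], [0, 0, 0], [0, 0, 0], [0, 0, 0], [0, 0, 0], [0, 0, 0], [0, 0, 0]]' --rotation '[[0, 0, 0], [0, 0, 0], [0, 0, 0], [0, 0, 0], [0, 0, 0], [0, 0, 0], [0, 0, 0], [0, 0, 0], [0, 0, 0]]' --grip '[-1, 1, 1, 1, 1, 1, 1, 1, 1]' --grip_force 60

```text
time: 6.9
ee_pos: [0.4611, 0.0735, 0.0963]
tcp_rot: [180.0, -0.0, 75.2]
wrist_force: [-1.8, 1.3, 5.7]
opening: 0.0344
grasp_force: 59.3
```

Request:
carry_out --linear '[[0, 0, 0.3], [0, 0, 0.7], [0, 0, 0.8], [0, 0, 0.7], [0, 0, 0]]' --rotation '[[0, 0, 0], [0, 0, 0], [0, 0, 0], [0, 0, 0], [0, 0, 0]]' --grip '[1, 1, 1, 1, 1]'

```text
time: 7.4
ee_pos: [0.462, 0.0734, 0.1482]
tcp_rot: [179.8, -0.1, 75.2]
wrist_force: [0.4, 0.7, -3.2]
opening: 0.0342
grasp_force: 60.4
```

Request:
carry_out --linear '[[-0.1, 0.4, 0], [-0.2, 0.8, 0], [-0.2, 0.85, 0], [-0.2, 0.85, 0], [-0.2, 0.85, 0], [-0.2, 0.85, 0], [-0.2, 0.85, 0], [-0.2, 0.85, 0], [-0.2, 0.85, 0], [-0.2, 0.85, 0], [-0.2, 0.8, 0], [-0.15, 0.75, 0]]' --rotation '[[0, 0, 0.4], [0, 0, 0.8], [0, 0, 0.8], [0, 0, 0.8], [0, 0, 0.8], [0, 0, 0.8], [0, 0, 0.8], [0, 0, 0.8], [0, 0, 0.8], [0, 0, 0.8], [0, 0, 0.8], [0, 0, 0.7]]' --grip '[1, 1, 1, 1, 1, 1, 1, 1, 1, 1, 1, 1]'

```text
time: 8.6
ee_pos: [0.4155, 0.2649, 0.1452]
tcp_rot: [-180.0, -0.0, 148.2]
wrist_force: [-0.3, -0.0, -3.2]
opening: 0.0341
grasp_force: 60.2
```

Request:
carry_out --linear '[[0, 0, 0], [0, 0, 0], [0, 0, 0]]' --rotation '[[0, 0, 0], [0, 0, 0], [0, 0, 0]]' --grip '[1, 1, 1]'

```text
time: 8.9
ee_pos: [0.416, 0.2637, 0.1455]
tcp_rot: [-180.0, -0.0, 147.8]
wrist_force: [0.6, 0.5, -3.1]
opening: 0.034
grasp_force: 60.4
```

Run:
```python
from h import *
im=bot.camera('scene')[80:200,260:420]
cv2.imwrite('pics/d.png',cv2.resize(im,(800,600),interpolation=cv2.INTER_CUBIC))
```

```text
(no output)
```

View pics/d.png

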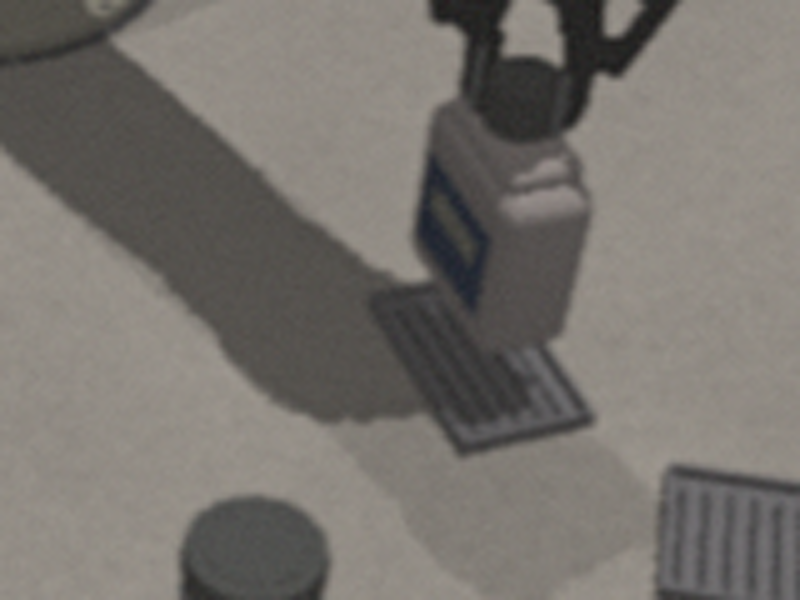

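The oblong bottle hangs upright over its tray, with its long side aligned. I'll set it down.

Request:
carry_out --linear '[[0, 0, -0.5], [0, 0, -0.6], [0, 0, -0.5], [0, 0, -0.3], [0, 0, -0.2], [0, 0, -0.1], [0, 0, -0.1], [0, 0, 0], [0, 0, 0]]' --rotation '[[0, 0, 0], [0, 0, 0], [0, 0, 0], [0, 0, 0], [0, 0, 0], [0, 0, 0], [0, 0, 0], [0, 0, 0], [0, 0, 0]]' --grip '[1, 1, 1, 1, 1, 1, 1, 1, 1]'

```text
time: 9.85
ee_pos: [0.4161, 0.2644, 0.1]
tcp_rot: [180.0, 0.0, 148.0]
wrist_force: [-0.2, 0.1, -2.8]
opening: 0.0341
grasp_force: 60.4
```

Request:
carry_out --linear '[[0, 0, -0.06], [0, 0, -0.04], [0, 0, 0]]' --rotation '[[0, 0, 0], [0, 0, 0], [0, 0, 0]]' --grip '[1, 1, 1]'

```text
time: 10.15
ee_pos: [0.4162, 0.2643, 0.0993]
tcp_rot: [179.9, 0.1, 148.0]
wrist_force: [-3.3, -3.5, 9.1]
opening: 0.0343
grasp_force: 61.6
```

Request:
carry_out --linear '[[0, 0, 0], [0, 0, 0], [0, 0, 0], [0, 0, 0], [0, 0, 0.3], [0, 0, 0.8], [0, 0, 1], [0, 0, 1], [0, 0, 0]]' --rotation '[[0, 0, 0], [0, 0, 0], [0, 0, 0], [0, 0, 0], [0, 0, 0], [0, 0, 0], [0, 0, 0], [0, 0, 0], [0, 0, 0]]' --grip '[-1, -1, -1, -1, -1, -1, -1, -1, -1]'

```text
time: 11.05
ee_pos: [0.417, 0.2649, 0.1628]
tcp_rot: [179.8, 0.1, 148.0]
wrist_force: [0.3, -0.0, -0.4]
opening: 0.0852
grasp_force: 0.0
```

Request:
carry_out --linear '[[0.5, -0.4, 0], [0.95, -0.65, 0], [0.95, -0.65, 0], [0.95, -0.65, 0], [0.95, -0.65, 0], [0.95, -0.65, 0], [0.95, -0.65, 0], [0.95, -0.65, 0], [0.95, -0.65, 0], [0.95, -0.65, 0], [0.95, -0.65, 0], [0.7, -0.45, 0]]' --rotation '[[0, 0, 0.4], [0, 0, 0.4], [0, 0, 0.4], [0, 0, 0.4], [0, 0, 0.4], [0, 0, 0.4], [0, 0, 0.4], [0, 0, 0.4], [0, 0, 0.4], [0, 0, 0.4], [0, 0, 0], [0, 0, 0]]' --grip '[-1, -1, -1, -1, -1, -1, -1, -1, -1, -1, -1, -1]'

```text
time: 12.25
ee_pos: [0.6308, 0.1163, 0.1588]
tcp_rot: [-180.0, -0.1, 179.9]
wrist_force: [0.4, 0.6, -0.0]
opening: 0.0856
grasp_force: 0.0
```

Request:
carry_out --linear '[[0, 0, 0], [0, 0, 0]]' --rotation '[[0, 0, 0], [0, 0, 0]]' --grip '[-1, -1]'

```text
time: 12.45
ee_pos: [0.6296, 0.1172, 0.159]
tcp_rot: [-180.0, -0.1, 179.9]
wrist_force: [0.1, -0.4, -0.1]
opening: 0.0854
grasp_force: 0.0
```

Run:
```python
from h import *
b=bot.camera('scene')[100:220,260:420]
cv2.imwrite('pics/e.png',cv2.resize(b,(800,600),interpolation=cv2.INTER_CUBIC))
```

```text
(no output)
```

View pics/e.png

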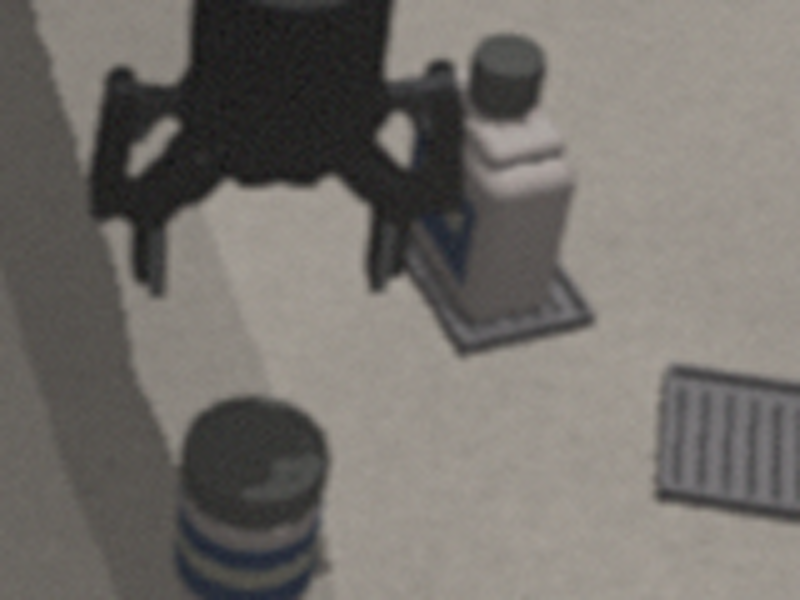

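The oblong bottle stands in its tray, and the open fingers are centred over the tub. I'll go down and grip it.

Request:
carry_out --linear '[[0, 0.03, -0.6], [0, 0, -0.9], [0, 0, -0.9], [0, 0, -0.9], [0, 0, -0.9], [0, 0, -0.8], [0, 0, -0.7], [0, 0, -0.5], [0, 0, 0], [0, 0, 0]]' --rotation '[[0, 0, 0], [0, 0, 0], [0, 0, 0], [0, 0, 0], [0, 0, 0], [0, 0, 0], [0, 0, 0], [0, 0, 0], [0, 0, 0], [0, 0, 0]]' --grip '[-1, -1, -1, -1, -1, -1, -1, -1, -1, -1]'

```text
time: 13.5
ee_pos: [0.63, 0.118, 0.036]
tcp_rot: [180.0, 0.0, 180.0]
wrist_force: [-0.5, -0.3, 1.0]
opening: 0.0857
grasp_force: 0.0
```

Request:
carry_out --linear '[[0, 0, 0], [0, 0, 0], [0, 0, 0], [0, 0, 0], [0, 0, 0], [0, 0, 0]]' --rotation '[[0, 0, 0], [0, 0, 0], [0, 0, 0], [0, 0, 0], [0, 0, 0], [0, 0, 0]]' --grip '[1, 1, 1, 1, 1, 1]'

```text
time: 14.1
ee_pos: [0.6307, 0.1183, 0.0372]
tcp_rot: [180.0, 0.1, 180.0]
wrist_force: [-0.5, 1.5, 6.1]
opening: 0.065
grasp_force: 65.9
```

Request:
carry_out --linear '[[0, 0, 0.3], [0, 0, 0.7], [0, 0, 0.8], [0, 0, 0.7], [0, 0, 0]]' --rotation '[[0, 0, 0], [0, 0, 0], [0, 0, 0], [0, 0, 0], [0, 0, 0]]' --grip '[1, 1, 1, 1, 1]'

```text
time: 14.6
ee_pos: [0.6312, 0.118, 0.0886]
tcp_rot: [180.0, 0.2, 180.0]
wrist_force: [-0.3, 0.8, -3.2]
opening: 0.0648
grasp_force: 67.2
```

Request:
carry_out --linear '[[-0.35, -0.45, 0], [-0.7, -0.9, 0], [-0.7, -0.9, 0], [-0.75, -0.9, 0], [-0.75, -0.9, 0], [-0.75, -0.9, 0], [-0.75, -0.9, 0], [-0.75, -0.9, 0], [-0.75, -0.9, 0], [-0.75, -0.9, 0], [-0.7, -0.9, 0], [-0.35, -0.6, 0]]' --rotation '[[0, 0, 0], [0, 0, 0], [0, 0, 0], [0, 0, 0], [0, 0, 0], [0, 0, 0], [0, 0, 0], [0, 0, 0], [0, 0, 0], [0, 0, 0], [0, 0, 0], [0, 0, 0]]' --grip '[1, 1, 1, 1, 1, 1, 1, 1, 1, 1, 1, 1]'

```text
time: 15.8
ee_pos: [0.467, -0.0843, 0.0849]
tcp_rot: [-180.0, -0.1, 179.9]
wrist_force: [0.7, 0.1, -3.5]
opening: 0.0646
grasp_force: 67.4
```

Request:
carry_out --linear '[[0, 0, 0], [0, 0, 0], [0, 0, 0]]' --rotation '[[0, 0, 0], [0, 0, 0], [0, 0, 0]]' --grip '[1, 1, 1]'

```text
time: 16.1
ee_pos: [0.4692, -0.0827, 0.0855]
tcp_rot: [180.0, -0.0, 180.0]
wrist_force: [-0.1, 0.8, -3.4]
opening: 0.0644
grasp_force: 67.6
```

Request:
carry_out --linear '[[0, 0, -0.5], [0, 0, -0.6], [0, 0, -0.5], [0, 0, -0.3], [0, 0, -0.2], [0, 0, -0.1], [0, 0, -0.05], [0, 0, 0], [0, 0, 0]]' --rotation '[[0, 0, 0], [0, 0, 0], [0, 0, 0], [0, 0, 0], [0, 0, 0], [0, 0, 0], [0, 0, 0], [0, 0, 0], [0, 0, 0]]' --grip '[1, 1, 1, 1, 1, 1, 1, 1, 1]'

```text
time: 17.0
ee_pos: [0.4692, -0.0832, 0.041]
tcp_rot: [-180.0, 0.0, 180.0]
wrist_force: [0.3, 0.8, -3.8]
opening: 0.0647
grasp_force: 67.6
```

Request:
carry_out --linear '[[0, 0, -0.05], [0, 0, 0]]' --rotation '[[0, 0, 0], [0, 0, 0]]' --grip '[1, 1]'

```text
time: 17.2
ee_pos: [0.4693, -0.0832, 0.0402]
tcp_rot: [-180.0, 0.1, 180.0]
wrist_force: [-0.3, 0.8, 0.3]
opening: 0.0647
grasp_force: 67.8
```

Request:
carry_out --linear '[[0, 0, -0.02], [0, 0, 0], [0, 0, 0], [0, 0, 0], [0, 0, 0.3], [0, 0, 0.9], [0, 0, 1], [0, 0, 1], [0, 0, 1], [0, 0, 0.8], [0, 0, 0]]' --rotation '[[0, 0, 0], [0, 0, 0], [0, 0, 0], [0, 0, 0], [0, 0, 0], [0, 0, 0], [0, 0, 0], [0, 0, 0], [0, 0, 0], [0, 0, 0], [0, 0, 0]]' --grip '[-1, -1, -1, -1, -1, -1, -1, -1, -1, -1, -1]'

```text
time: 18.3
ee_pos: [0.4701, -0.0833, 0.1418]
tcp_rot: [-180.0, 0.2, 180.0]
wrist_force: [0.6, 0.2, -0.5]
opening: 0.0852
grasp_force: 0.0
```

Request:
carry_out --linear '[[0.45, -0.2, 0], [0.9, -0.35, 0], [0.9, -0.35, 0], [0.9, -0.35, 0], [0.9, -0.35, 0], [0.9, -0.35, 0], [0.9, -0.35, 0], [0.9, -0.35, 0], [0.9, -0.35, 0], [0.2, -0.18, 0], [0, 0, 0], [0, 0, 0]]' --rotation '[[0, 0, 0], [0, 0, 0], [0, 0, 0], [0, 0, 0], [0, 0, 0], [0, 0, 0], [0, 0, 0], [0, 0, 0], [0, 0, 0], [0, 0, 0], [0, 0, 0], [0, 0, 0]]' --grip '[-1, -1, -1, -1, -1, -1, -1, -1, -1, -1, -1, -1]'

```text
time: 19.5
ee_pos: [0.6253, -0.1467, 0.1386]
tcp_rot: [180.0, -0.1, 180.0]
wrist_force: [0.3, -0.7, -0.5]
opening: 0.0853
grasp_force: 0.0
```

Down .064 to TCP z ≈ 0.075.

Request:
carry_out --linear '[[0.03, 0, -0.5], [0, 0, -0.8], [0, 0, -0.8], [0, 0, -0.7], [0, 0, -0.4], [0, 0, 0], [0, 0, 0], [0, 0, 0], [0, 0, 0], [0, 0, 0], [0, 0, 0], [0, 0, 0]]' --rotation '[[0, 0, 0], [0, 0, 0], [0, 0, 0], [0, 0, 0], [0, 0, 0], [0, 0, 0], [0, 0, 0], [0, 0, 0], [0, 0, 0], [0, 0, 0], [0, 0, 0], [0, 0, 0]]' --grip '[-1, -1, -1, -1, -1, -1, 1, 1, 1, 1, 1, 1]' --grip_force 45

```text
time: 20.7
ee_pos: [0.6269, -0.1468, 0.076]
tcp_rot: [-180.0, 0.1, 180.0]
wrist_force: [-0.7, -1.3, 4.0]
opening: 0.0245
grasp_force: 44.2
```

Request:
carry_out --linear '[[0, 0, 0], [0, 0, 0], [0, 0, 0]]' --rotation '[[0, 0, 0], [0, 0, 0], [0, 0, 0]]' --grip '[1, 1, 1]'

```text
time: 21.0
ee_pos: [0.6269, -0.1469, 0.0759]
tcp_rot: [-180.0, 0.1, 180.0]
wrist_force: [-0.5, -0.7, 5.2]
opening: 0.0246
grasp_force: 44.3
```

Request:
carry_out --linear '[[0, 0, 0.3], [0, 0, 0.7], [0, 0, 0.8], [0, 0, 0.7], [0, 0, 0]]' --rotation '[[0, 0, 0], [0, 0, 0], [0, 0, 0], [0, 0, 0], [0, 0, 0]]' --grip '[1, 1, 1, 1, 1]'

```text
time: 21.5
ee_pos: [0.6276, -0.147, 0.1282]
tcp_rot: [-180.0, 0.2, 180.0]
wrist_force: [-0.4, 1.0, -1.0]
opening: 0.0246
grasp_force: 44.2
```

Request:
carry_out --linear '[[-0.45, -0.25, 0], [-0.9, -0.5, 0], [-0.9, -0.5, 0], [-0.9, -0.5, 0], [-0.9, -0.5, 0], [-0.9, -0.5, 0], [-0.9, -0.5, 0], [-0.9, -0.5, 0], [-0.9, -0.5, 0], [-0.9, -0.5, 0], [-0.9, -0.45, 0], [-0.5, -0.3, 0]]' --rotation '[[0, 0, 0], [0, 0, 0], [0, 0, 0], [0, 0, 0], [0, 0, 0], [0, 0, 0], [0, 0, 0], [0, 0, 0], [0, 0, 0], [0, 0, 0], [0, 0, 0], [0, 0, 0]]' --grip '[1, 1, 1, 1, 1, 1, 1, 1, 1, 1, 1, 1]'

```text
time: 22.7
ee_pos: [0.4256, -0.2571, 0.1245]
tcp_rot: [180.0, -0.1, 179.9]
wrist_force: [0.9, 0.2, -0.2]
opening: 0.0241
grasp_force: 44.2
```

Request:
carry_out --linear '[[0, 0, 0], [0, 0, 0], [0, 0, 0]]' --rotation '[[0, 0, 0], [0, 0, 0], [0, 0, 0]]' --grip '[1, 1, 1]'

```text
time: 23.0
ee_pos: [0.4279, -0.2564, 0.125]
tcp_rot: [180.0, -0.0, 180.0]
wrist_force: [-1.1, -0.8, -1.5]
opening: 0.0245
grasp_force: 44.2
```

Contact expected at TCP z ≈ 0.078–0.079.

Request:
carry_out --linear '[[0, 0, -0.5], [0, 0, -0.6], [0, 0, -0.5], [0, 0, -0.3], [0, 0, -0.2], [0, 0, -0.1], [0, 0, -0.05], [0, 0, 0], [0, 0, 0]]' --rotation '[[0, 0, 0], [0, 0, 0], [0, 0, 0], [0, 0, 0], [0, 0, 0], [0, 0, 0], [0, 0, 0], [0, 0, 0], [0, 0, 0]]' --grip '[1, 1, 1, 1, 1, 1, 1, 1, 1]'

```text
time: 23.9
ee_pos: [0.4277, -0.2569, 0.0806]
tcp_rot: [-180.0, 0.0, 180.0]
wrist_force: [-0.2, 0.7, -2.3]
opening: 0.0244
grasp_force: 44.2
```

Request:
carry_out --linear '[[0, 0, -0.05], [0, 0, -0.02], [0, 0, 0]]' --rotation '[[0, 0, 0], [0, 0, 0], [0, 0, 0]]' --grip '[1, 1, 1]'

```text
time: 24.2
ee_pos: [0.4276, -0.2568, 0.0789]
tcp_rot: [-180.0, 0.0, 180.0]
wrist_force: [0.4, 0.5, -1.0]
opening: 0.0242
grasp_force: 44.3
```

Request:
carry_out --linear '[[0, 0, -0.05], [0, 0, 0]]' --rotation '[[0, 0, 0], [0, 0, 0]]' --grip '[1, 1]'

```text
time: 24.4
ee_pos: [0.4279, -0.2569, 0.0789]
tcp_rot: [-180.0, 0.1, 180.0]
wrist_force: [-1.0, 0.3, 5.5]
opening: 0.0244
grasp_force: 45.0
```

Request:
carry_out --linear '[[0, 0, 0], [0, 0, 0], [0, 0, 0], [0, 0, 0], [0, 0, 0], [0, 0, 0.3], [0, 0, 0.8], [0, 0, 1], [0, 0, 1], [0, 0, 0.9], [0, 0, 0]]' --rotation '[[0, 0, 0], [0, 0, 0], [0, 0, 0], [0, 0, 0], [0, 0, 0], [0, 0, 0], [0, 0, 0], [0, 0, 0], [0, 0, 0], [0, 0, 0], [0, 0, 0]]' --grip '[-1, -1, -1, -1, -1, -1, -1, -1, -1, -1, -1]'

```text
time: 25.5
ee_pos: [0.4285, -0.2573, 0.1608]
tcp_rot: [-179.9, 0.2, 180.0]
wrist_force: [0.3, -0.5, -0.0]
opening: 0.0854
grasp_force: 0.0
```

Request:
carry_out --linear '[[0.4, -0.3, 0], [0.8, -0.6, 0], [0.8, -0.6, 0], [0.8, -0.65, 0], [0.8, -0.65, 0], [0.8, -0.65, 0], [0.8, -0.6, 0], [0.7, -0.55, 0], [0, 0, 0], [0, 0, 0]]' --rotation '[[0, 0, 0], [0, 0, 0], [0, 0, 0], [0, 0, 0], [0, 0, 0], [0, 0, 0], [0, 0, 0], [0, 0, 0], [0, 0, 0], [0, 0, 0]]' --grip '[-1, -1, -1, -1, -1, -1, -1, -1, -1, -1]'

```text
time: 26.5
ee_pos: [0.5453, -0.3487, 0.1563]
tcp_rot: [179.9, -0.1, 180.0]
wrist_force: [0.7, 0.1, 0.2]
opening: 0.0852
grasp_force: 0.0
```

Down .070 to TCP z ≈ 0.0865.

Request:
carry_out --linear '[[0, 0, -0.5], [0, 0, -0.8], [0, 0, -0.8], [0, 0, -0.8], [0, 0, -0.6], [0, 0, 0], [0, 0, 0], [0, 0, 0], [0, 0, 0], [0, 0, 0], [0, 0, 0], [0, 0, 0]]' --rotation '[[0, 0, 0], [0, 0, 0], [0, 0, 0], [0, 0, 0], [0, 0, 0], [0, 0, 0], [0, 0, 0], [0, 0, 0], [0, 0, 0], [0, 0, 0], [0, 0, 0], [0, 0, 0]]' --grip '[-1, -1, -1, -1, -1, -1, 1, 1, 1, 1, 1, 1]' --grip_force 60

```text
time: 27.7
ee_pos: [0.546, -0.3492, 0.0889]
tcp_rot: [-179.9, 0.1, 180.0]
wrist_force: [1.1, -2.2, 6.6]
opening: 0.0342
grasp_force: 59.4
```

Request:
carry_out --linear '[[0, 0, 0], [0, 0, 0], [0, 0, 0]]' --rotation '[[0, 0, 0], [0, 0, 0], [0, 0, 0]]' --grip '[1, 1, 1]'

```text
time: 28.0
ee_pos: [0.546, -0.3492, 0.0889]
tcp_rot: [-179.9, 0.1, 180.0]
wrist_force: [-0.2, -1.5, 5.5]
opening: 0.0344
grasp_force: 59.4
```

Request:
carry_out --linear '[[0, 0, 0.3], [0, 0, 0.7], [0, 0, 0.8], [0, 0, 0.7], [0, 0, 0]]' --rotation '[[0, 0, 0], [0, 0, 0], [0, 0, 0], [0, 0, 0], [0, 0, 0]]' --grip '[1, 1, 1, 1, 1]'

```text
time: 28.5
ee_pos: [0.5464, -0.3492, 0.1407]
tcp_rot: [-179.9, 0.2, 180.0]
wrist_force: [-0.3, -0.8, -3.9]
opening: 0.034
grasp_force: 60.3
```

Request:
carry_out --linear '[[0.1, 0.5, 0], [0.1, 0.9, 0], [0.1, 0.9, 0], [0.1, 0.9, 0], [0.1, 0.9, 0], [0.1, 0.9, 0], [0.1, 0.9, 0], [0.1, 0.9, 0], [0.1, 0.9, 0], [0.1, 0.9, 0], [0.1, 0.9, 0], [0.1, 0.9, 0]]' --rotation '[[0, 0, 0], [0, 0, 0], [0, 0, 0], [0, 0, 0], [0, 0, 0], [0, 0, 0], [0, 0, 0], [0, 0, 0], [0, 0, 0], [0, 0, 0], [0, 0, 0], [0, 0, 0]]' --grip '[1, 1, 1, 1, 1, 1, 1, 1, 1, 1, 1, 1]'

```text
time: 29.7
ee_pos: [0.5697, -0.1392, 0.1379]
tcp_rot: [180.0, 0.0, 180.0]
wrist_force: [1.3, -0.3, -3.9]
opening: 0.0343
grasp_force: 60.3
```

Request:
carry_out --linear '[[0, 0.9, 0], [0, 0.9, 0], [0, 0.9, 0], [0, 0.9, 0], [0, 0.9, 0], [0, 0.9, 0], [0, 0.9, 0], [0, 0.9, 0], [0, 0.9, 0], [0, 0.9, 0], [0, 0.9, 0], [0, 0.9, 0]]' --rotation '[[0, 0, 0.2], [0, 0, 0.2], [0, 0, 0.2], [0, 0, 0.2], [0, 0, 0.2], [0, 0, 0.2], [0, 0, 0.2], [0, 0, 0.2], [0, 0, 0.2], [0, 0, 0.2], [0, 0, 0.2], [0, 0, 0.2]]' --grip '[1, 1, 1, 1, 1, 1, 1, 1, 1, 1, 1, 1]'

```text
time: 30.9
ee_pos: [0.5692, 0.0767, 0.1379]
tcp_rot: [-180.0, 0.0, -160.7]
wrist_force: [-0.6, 0.2, -2.3]
opening: 0.0344
grasp_force: 60.3
```

Request:
carry_out --linear '[[0, 0.9, 0], [0, 0.9, 0], [0, 0.9, 0], [0, 0.9, 0], [-0.1, 0.9, 0], [-0.1, 0.9, 0], [-0.1, 0.9, 0], [-0.1, 0.9, 0], [-0.1, 0.9, 0], [-0.1, 0.9, 0], [0, 0.9, 0], [0, 0.9, 0]]' --rotation '[[0, 0, 0.2], [0, 0, 0.2], [0, 0, 0.2], [0, 0, 0.2], [0, 0, 0.2], [0, 0, 0.2], [0, 0, 0.2], [0, 0, 0.2], [0, 0, 0.2], [0, 0, 0.1], [0, 0, 0], [0, 0, 0]]' --grip '[1, 1, 1, 1, 1, 1, 1, 1, 1, 1, 1, 1]'

```text
time: 32.1
ee_pos: [0.5575, 0.2928, 0.1379]
tcp_rot: [-180.0, 0.0, -145.6]
wrist_force: [0.2, 0.3, -2.8]
opening: 0.0345
grasp_force: 60.4
```

Request:
carry_out --linear '[[0, 0.9, 0], [0, 0.9, 0], [0, 0.9, 0], [0, 0.8, 0], [0, 0.5, 0], [0, 0.25, 0], [0, 0, 0], [0, 0, 0], [0, 0, 0]]' --rotation '[[0, 0, 0], [0, 0, 0], [0, 0, 0], [0, 0, 0], [0, 0, 0], [0, 0, 0], [0, 0, 0], [0, 0, 0], [0, 0, 0]]' --grip '[1, 1, 1, 1, 1, 1, 1, 1, 1]'

```text
time: 33.0
ee_pos: [0.5577, 0.3756, 0.1381]
tcp_rot: [-180.0, 0.0, -145.7]
wrist_force: [0.1, 0.2, -4.0]
opening: 0.0343
grasp_force: 60.4
```

Run:
```python
from h import *
b=bot.camera('scene')[80:215,330:510]
cv2.imwrite('pics/f.png',cv2.resize(b,(800,600),interpolation=cv2.INTER_CUBIC))
```

```text
(no output)
```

View pics/f.png

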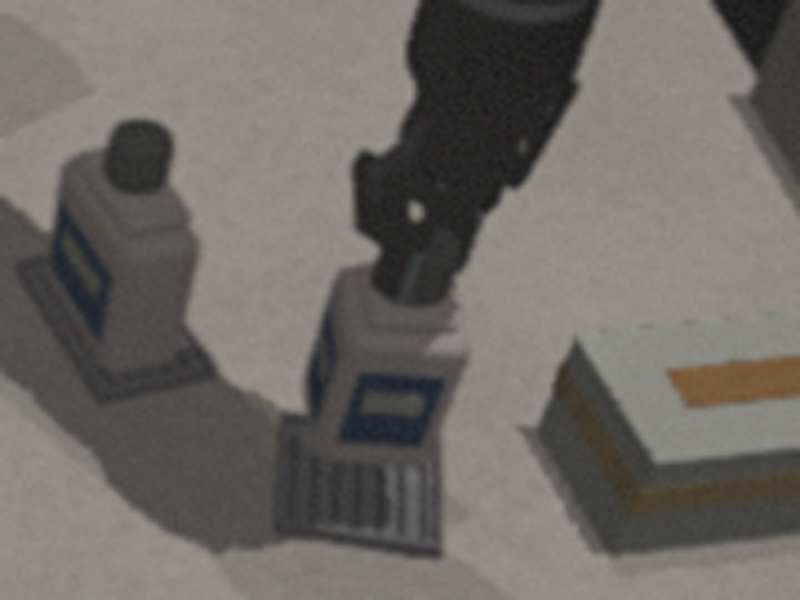

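The square bottle hangs upright and aligned over its tray. I'll nudge it 2 mm in +y and set it down.

Request:
carry_out --linear '[[0, 0.12, -0.5], [0, 0, -0.6], [0, 0, -0.5], [0, 0, -0.3], [0, 0, -0.2], [0, 0, -0.1], [0, 0, -0.05], [0, 0, 0], [0, 0, 0]]' --rotation '[[0, 0, 0], [0, 0, 0], [0, 0, 0], [0, 0, 0], [0, 0, 0], [0, 0, 0], [0, 0, 0], [0, 0, 0], [0, 0, 0]]' --grip '[1, 1, 1, 1, 1, 1, 1, 1, 1]'

```text
time: 33.95
ee_pos: [0.5577, 0.3788, 0.0933]
tcp_rot: [180.0, 0.0, -145.6]
wrist_force: [-0.8, 0.2, -4.6]
opening: 0.0343
grasp_force: 60.4
```

Request:
carry_out --linear '[[0, 0, -0.05], [0, 0, 0]]' --rotation '[[0, 0, 0], [0, 0, 0]]' --grip '[1, 1]'

```text
time: 34.15
ee_pos: [0.5577, 0.3788, 0.0921]
tcp_rot: [180.0, 0.0, -145.6]
wrist_force: [1.0, 0.0, -3.6]
opening: 0.0342
grasp_force: 60.6
```

Request:
carry_out --linear '[[0, 0, -0.06], [0, 0, 0]]' --rotation '[[0, 0, 0], [0, 0, 0]]' --grip '[1, 1]'

```text
time: 34.35
ee_pos: [0.5581, 0.3788, 0.0919]
tcp_rot: [-180.0, 0.1, -145.6]
wrist_force: [0.7, -1.7, 3.9]
opening: 0.0347
grasp_force: 61.2
```

Down; release, rise and retreat a little.

Request:
carry_out --linear '[[0, 0, 0], [0, 0, 0], [0, 0, 0], [0, 0, 0], [0, 0, 0], [0, 0, 0.3], [0, 0, 0.8], [0, 0, 1], [0, 0, 1], [0, 0, 1], [0, 0, 1], [0, 0, 1]]' --rotation '[[0, 0, 0], [0, 0, 0], [0, 0, 0], [0, 0, 0], [0, 0, 0], [0, 0, 0], [0, 0, 0], [0, 0, 0], [0, 0, 0], [0, 0, 0], [0, 0, 0], [0, 0, 0]]' --grip '[-1, -1, -1, -1, -1, -1, -1, -1, -1, -1, -1, -1]'

```text
time: 35.55
ee_pos: [0.5575, 0.3786, 0.2141]
tcp_rot: [180.0, 0.0, -145.6]
wrist_force: [0.8, 0.7, 0.2]
opening: 0.0855
grasp_force: 0.0
```

Request:
carry_out --linear '[[-0.8, 0, 0], [-1, 0, 0], [-1, 0, 0], [-1, 0, 0], [-1, 0, 0], [-1, 0, 0], [-1, 0, 0], [-0.5, 0, 0], [0, 0, 0], [0, 0, 0]]' --rotation '[[0, 0, 0], [0, 0, 0], [0, 0, 0], [0, 0, 0], [0, 0, 0], [0, 0, 0], [0, 0, 0], [0, 0, 0], [0, 0, 0], [0, 0, 0]]' --grip '[-1, -1, -1, -1, -1, -1, -1, -1, -1, -1]'

```text
time: 36.55
ee_pos: [0.412, 0.3788, 0.2129]
tcp_rot: [-180.0, 0.0, -145.6]
wrist_force: [-0.5, 0.1, -0.7]
opening: 0.0854
grasp_force: 0.0
```

Run:
```python
from h import *
a=cv2.resize(bot.camera('top')[110:310,50:400],(700,300*4//3-100),interpolation=cv2.INTER_CUBIC)
b=cv2.resize(bot.camera('scene')[100:300,80:450],(700,300),interpolation=cv2.INTER_CUBIC)
cv2.imwrite('pics/g.png',np.vstack([a,b]))
```

```text
(no output)
```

View pics/g.png

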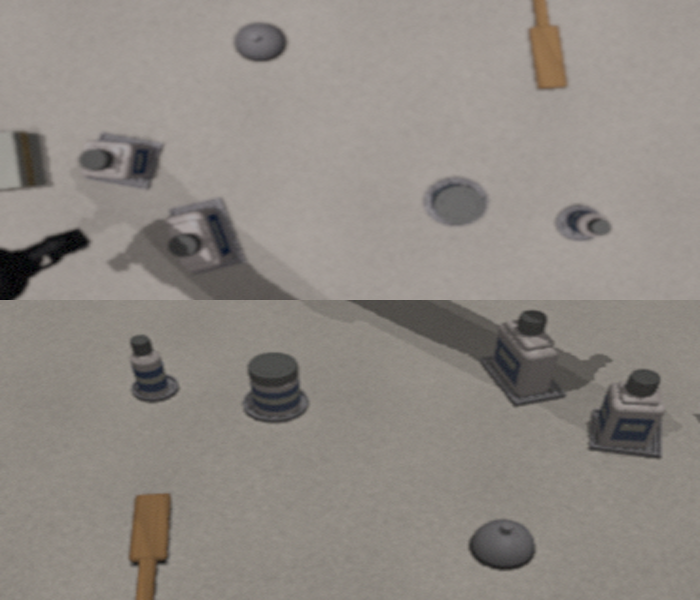

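All four products stand upright in their trays: slim (155,390), tub (275,405), oblong (525,385) and square (627,440). The bell and brush are untouched and the gripper is clear, so I'll hand in.

```bash
python3 -c "
from workcell import bot
print(bot.job_done())"
```

```text
the job is handed in; nothing more can be done
None
```

The job is handed in: the last pictures show all four products standing upright in their matching trays, with the bell and lint brush untouched; the hand-in call did not return a verdict.

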